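# Fetch the claw clip from the sloping dressing-table cabinet

## Robot

A 6-joint arm with a two-finger parallel gripper is mounted at the origin on the work surface. World frame = base frame: x ahead of the robot, y to its left, z up, the work surface at z = 0. Lengths are in mm, angles in rad, forces in N, time in s.
With the tool pointing down it reaches from about 275 to 1000 mm from the base axis. Payload 8.4 kg.
Tool frame: the origin (TCP) lies between the finger pads; the fingertips stand 22 mm ahead of it and the grasp point (between the pads) lies 3 mm ahead of it (r.nose_length is the z of the fingertips in the tool frame, in mm); z points along the fingers, y is the line along which they close (so a half turn about z gives the same grasp; the last joint's range is limited). The gripper opens to 85 mm and grips with 20 to 120 N. Pads are 22 mm wide; open, the fingers measure 114 mm over their backs; the gripper's body (76 mm by 85 mm) begins 54 mm behind the grasp point. The pads swing forward as they close: fully open they stand 13 mm farther back than shut.
Start: joints at [-0.002, 0.353, 1.633, -0, 1.155, -0.002], TCP at [625.002, -0, 253.281] pointing down, gripper open.
Joint ranges: [-2.63, 2.63], [-0.92, 2.1], [0.06, 2.66], [-1.3, 4.44], [0, 2.69], [-3.02, 3.02]. Speed limits (rad/s): [2.22, 2.22, 2.79, 3.14, 3.14, 3.14].

## Interface

Orientations are given as [roll, pitch, yaw] about the fixed x, y, z axes, in that order (R = Rz(yaw) Ry(pitch) Rx(roll)).
In Python, from rig import r, viewer gives the robot as it stands (r), with the cameras (viewer).
- The arm moves only by the shell command python3 steer.py 'ROWS' [FORCE]. ROWS is rows parted by semicolons, their numbers by spaces, 1 to 5 of them, each of 7 numbers: a rotation vector rx, ry, rz in rad, then dx, dy, dz in mm, then the opening from 0.0 (shut) to 1.0 (fully open); each row shifts and turns the commanded pose from where the row before left it, along the tool's axes as they then stand; what a row does not reach is not made up. A row lasts 1/12 s, in which the tool goes at most 41.7 mm and 0.125 rad, less where a joint would pass 70% of its speed; a pose out of reach is approached as far as the arm can. The fingers move at their own pace and stop on an object; FORCE is the grip in N (left out, the last holds). Time passes only in rows, so rows that do not move let the fingers close. It prints the time, the measured TCP pose, the force, the opening and the grip force at its end.
- r.sense(): the state, without advancing time (a new reading comes with each control period).
- viewer.grab_frame(name): name is "scene" or "side" or "wrist"; returns the picture (480x640x3 uint8, red, green, blue); there is no depth.
- viewer.camera_params(name): a dict with "fx", "fy", "cx", "cy" (pixels), "rvec" (rotation vector, rad) and "tvec" (3), from world to camera coordinates, as OpenCV has them. Camera axes: x right, y down, z forward; pixel columns grow to the right and rows downward; lengths in mm; the calibration is good to about 2 mm. A picture is of the moment at which its call begins: read the wrist's pose just before it. camera_params takes no time and is no camera call; for the wrist camera it gives the pose at the moment of the call.
- r.sign_off(): hands the job in; it is judged then, once.
The state is a dict: "clock": time; "qpos": joint angles; "qvel": joint speeds; "joint_efforts": joint torques, N m; "eef_pos": TCP position; "tcp_rot": TCP orientation; "contact_force": force on the tool from outside, world axes, zero at the start; "wrist_torque": the same for the moment, N m; "opening": opening from 0.0 (shut) to 1.0 (fully open); "grasp_force": force on a finger pad.
Only numpy, scipy, OpenCV 4.12 (cv2) and the standard library are available. Lean on these libraries where they do the work, as an engineer would, in place of code of your own. Each camera call takes 0.05 s, during which the arm holds its last target. There are 200 camera calls.

## Task

Slide fully open the clear door that covers the grey claw clip in the little sloping cabinet, reach down into that bin and lift the clip out, and set it down gently, standing on its teeth, in the empty half of the wooden tray. Leave the round compact in its bin and disturb none of the other things on the dressing table.

Things in the scene. Friction and masses are not known exactly. Their poses are not given: they have to be found in the camera images.
- cabinet: Dark wooden mini cabinet, fixed, 174 x 362 x 158 mm. Origin: on the table, 120 mm below the centre of its sloping face; x to its back (away from the robot at yaw 0), y left, z up. The face tilts 30 degrees to the front: up-slope is (cos30, 0, sin30), 'out' is (-sin30, 0, cos30). Door tracks along y, 12 mm high over the face, 67 mm up- and down-slope of its centre. Level top behind it.
- bin_left (a point): Centre of the left bin's mouth, in the plane of the face, 96 mm left of the face centre; axes as the cabinet's. The bin sinks square to the face, 88 mm deep along minus 'out', floor parallel to the face, 90 mm up-slope all the way. The first 24 mm are 130 mm wide (y), then a step narrows it to a well 82 mm wide. Wide open fingers do not fit the well; shut ones do, to open a little by the clip.
- bin_right (a point): Centre of the right bin's mouth, 96 mm right of the face centre; otherwise the same as the left bin. Going straight down, a gripper strikes the upper part of the face before it is deep enough in either bin: reach in along the bin.
- door_left (a joint): Clear plastic sliding door over the left (+y) bin: 0 shut, 0.143 m fully open; grows as the door slides along the face towards minus y of the cabinet, over the other bin. Friction about 1.5 N; stays where left; starts 0 to 15 mm open. Panel 126 mm up-slope x 168 mm along y, 4 mm thick, its outer surface 6 mm above the face.
- door_right (a joint): The same for the right (-y) bin: 0 shut, 0.143 m fully open; it grows as the door slides towards plus y of the cabinet, above the left door. Its outer surface is 12 mm above the face.
- door_left_tab (a point): Centre of the top edge of the left door's white tab: a fin 10 mm thick (cabinet y), 60 mm long (up-slope), rising 26 mm above the door's surface, its top 32 mm above the face. It sits near the door's outer end, 161 mm left of the cabinet's middle when shut, and moves with the door. Axes: x up-slope, y cabinet y, z out of the face.
- door_right_tab (a point): The same for the right door: tab 161 mm right of the cabinet's middle when shut, top 32 mm above the face, standing 20 mm above its door's surface.
- claw_clip: Grey rigid claw clip, 76 mm long (x), 26 wide (y), 52 high (z), about 45 g: two flat side plates, 26 mm apart outside, from 18 to 50 mm above the tooth tips, teeth below. Origin: centre of its underside, at the tooth tips; z up out of its back. Starts in either bin, standing on the bin floor, z along 'out', length up-slope, low end by the low wall, within 3 mm of the bin's middle in y.
- tray: Light wooden tray, fixed, 250 mm (x) x 130 mm (y) x 20 mm high, walls and floor 5 mm thick. Origin: centre of its underside. A divider across its middle, as high as the walls, parts it into two halves: -x (nearer the robot) is empty, +x holds the bangles. Each half is 117 x 120 mm inside, its centre 61 mm from the tray's centre along x.
- compact: Round grey powder compact, 70 mm across, 28 mm high, in the other bin. Origin: centre of underside.
- bangles: Stack of orange glass bangles, 69 mm across, 28 mm high, in the far half of the tray. Origin: centre of underside.
- jar: White ceramic jar with screw lid, 72 mm across, 85 mm high, between cabinet, tray and robot. Origin: centre of underside.
- perfume: Amber perfume bottle, 44 mm across, 105 mm high, left of the cabinet. Origin: centre of underside.
- hairbrush: Wooden hairbrush, 200 mm long, lying in front of the cabinet. Origin: centre of underside.
- cream_tin: Aluminium tin, 68 mm across, 45 mm high, front left. Origin: centre of underside.
- mirror: Small round aluminium mirror on a foot, about 170 mm high, right of the tray. Origin: centre of underside.

How it is judged:
By the outcome, as a careful person would: the job done as asked, in the order asked, and still so for the second after the job is handed in, with the robot touching nothing.
It also fails if it takes over 51 s, if anything falls off the work surface, if the arm or the gripper's body presses on something with over 40 N, if the wrist force passes 120 N, or if a joint passes its speed limit or range.

## Working session

There is one attempt and no reset: what is moved stays moved. The work goes in short steps, Python scripts to look and compute and a shell command to move; the robot and the scene stay as the last step left them, time stands still between calls to the robot, and variables do not carry over. Pictures are saved under pics/ and viewed, at most 13 in all, crops included, and the job is handed in when it is done.

```bash
ls; mkdir -p pics
python3 - <<'E'
from rig import r, viewer
import cv2
for n in("scene","side"):
    p=viewer.camera_params(n);print(n,p)
    cv2.imwrite(f"pics/{n}0.png",viewer.grab_frame(n)[:,:,::-1])
print(r.sense()['clock'],r.nose_length)
E
```

```text
pics
rig.py
steer.py
scene {'fx': 465.28772255736243, 'fy': 465.28772255736243, 'cx': 318.29622010281093, 'cy': 250.32711580992856, 'rvec': array([ 1.79055022,  2.05046627, -0.60212174]), 'tvec': array([ 143.7254251 , -356.49754772, 1480.50977882])}
side {'fx': 449.73742169575894, 'fy': 449.73742169575894, 'cx': 319.3364475263468, 'cy': 238.4344927831301, 'rvec': array([ 2.16728759, -0.22734083,  0.1159701 ]), 'tvec': array([-483.01740867,  120.12913508, 1248.94243048])}
0.1 22.0
```

View pics/scene0.png

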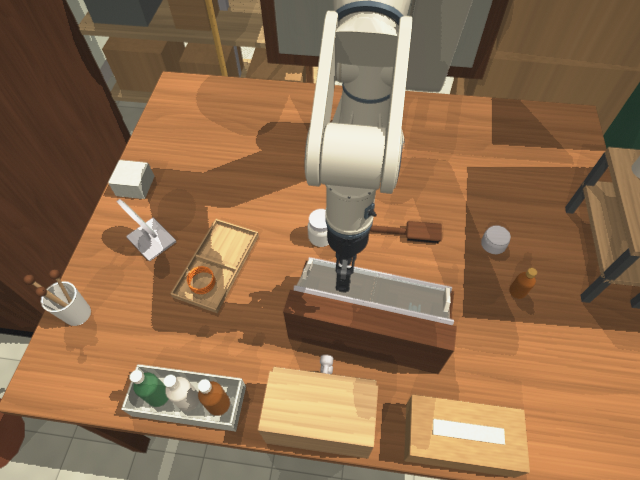

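View pics/side0.png

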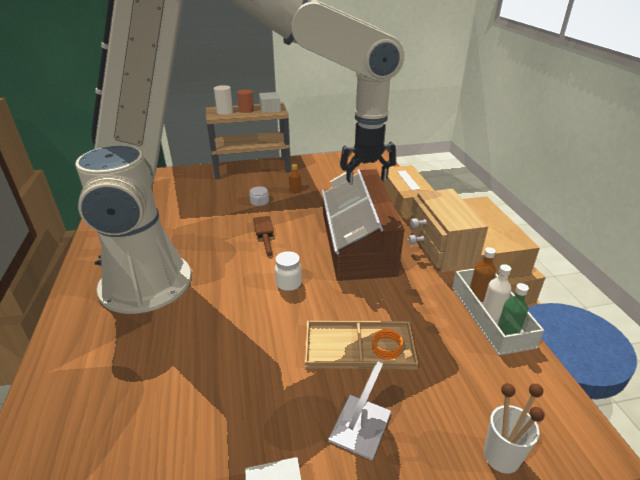

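The scene picture shows the cabinet face (300–455, 260–320), the tray (175–258, 220–310) with its empty half at upper right, and the jar at (320, 228). The side picture shows the tray (305–415, 322–367), the jar (288, 272), and the cabinet face seen obliquely. Next is the wrist view.

Run:
```python
from rig import r, viewer
import cv2,numpy as np
p=viewer.camera_params("wrist");print(p)
w=viewer.grab_frame("wrist")[:,:,::-1]
cv2.imwrite("pics/w0.png",w)
a=cv2.imread("pics/scene0.png")[240:370,270:470];b=cv2.imread("pics/side0.png")[160:290,300:420]
a=cv2.resize(a,None,fx=4,fy=4,interpolation=cv2.INTER_CUBIC)
cv2.imwrite("pics/sc_crop.png",a)
```

```text
{'fx': 350.35812273898097, 'fy': 350.35812273898097, 'cx': 318.5227774725064, 'cy': 234.2880861515989, 'rvec': array([-2.86781633e+00,  6.92120968e-04,  5.07558662e-03]), 'tvec': array([-622.54044696,  -35.85524202,  380.35166088])}
```

View pics/w0.png

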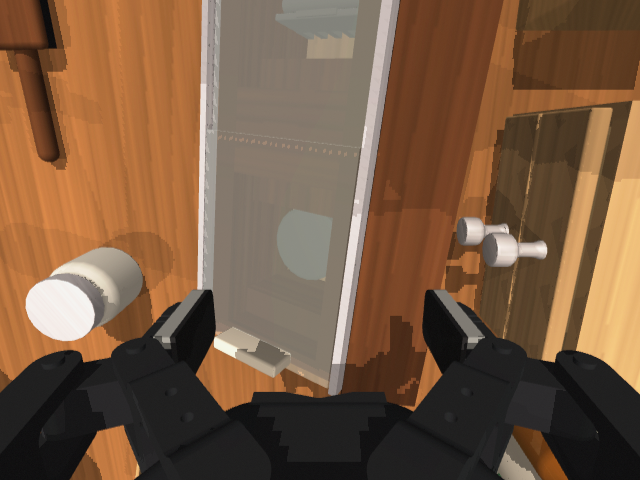

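View pics/sc_crop.png

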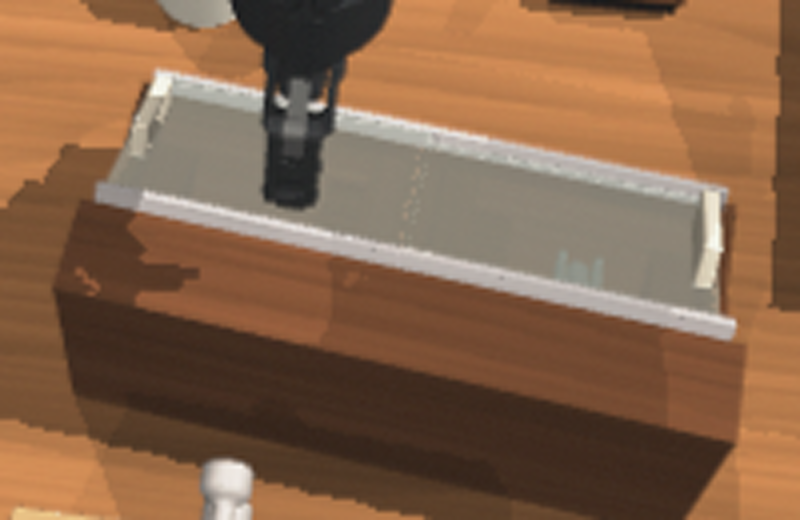

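The clip (grey-blue toothed shape at 315, 25 in the wrist view) is in the left (+y) bin. The compact (305, 243) is in the right bin. In the crop, the left tab is at (710, 190–285), right at the end. I'll measure the rails, tab and tray next.

```bash
cat > h.py <<'E'
import numpy as np,cv2
from rig import r, viewer
from scipy.spatial.transform import Rotation as Ro
def ray(p,uv):
    R=cv2.Rodrigues(np.array(p['rvec']))[0];c=-R.T@p['tvec']
    u=np.atleast_2d(uv).astype(float)
    d=np.c_[(u[:,0]-p['cx'])/p['fx'],(u[:,1]-p['cy'])/p['fy'],np.ones(len(u))]@R
    return c,d
def onz(p,uv,z):
    c,d=ray(p,uv);return c+d*((z-c[2])/d[:,2])[:,None]
def onp(p,uv,o,n):
    c,d=ray(p,uv);return c+d*(((o-c)@n)/(d@n))[:,None]
def proj(p,X): return cv2.projectPoints(np.atleast_2d(X).astype(float),np.array(p['rvec']),np.array(p['tvec']),np.array([[p['fx'],0,p['cx']],[0,p['fy'],p['cy']],[0,0,1.]]),None)[0][:,0]
E
python3 - <<'E'
from h import *
np.set_printoptions(precision=1,suppress=True)
p=viewer.camera_params("wrist");w=cv2.imread("pics/w0.png");h=cv2.cvtColor(w,cv2.COLOR_BGR2HSV)
m=(h[...,1]<45)&(h[...,2]>150)
def runs(b,o):
    x=np.flatnonzero(np.diff(np.r_[0,b.astype(int),0]));return [(s+o,e-1+o) for s,e in zip(x[::2],x[1::2]) if e-s>2]
for y in range(10,390,40):print(y,runs(m[y,190:240],190),runs(m[y,310:420],310))
for z,uvs in((96.9,[(205,5),(201,270)]),(163.9,[(391,10),(338,380)])):print(onz(p,uvs,z))
s=viewer.camera_params("scene")
f=lambda c:np.array(c)/4+[270,240]
print("scene low rail top far corners z96.9\n",onz(s,f([(157,72),(728,190)]),96.9));print("hi rail",onz(s,f([(100,190),(735,325)]),163.9))
# tray: wood mask contour in both
for n,box in(("scene",(165,210,270,320)),("side",(295,310,425,375))):
    q=viewer.camera_params(n);im=cv2.imread(f"pics/{n}0.png");H=cv2.cvtColor(im,cv2.COLOR_BGR2HSV);x0,y0,x1,y1=box
    c=im[y0:y1,x0:x1]
    cv2.imwrite(f"pics/tray_{n}.png",cv2.resize(c,None,fx=4,fy=4,interpolation=cv2.INTER_CUBIC))
a=cv2.imread("pics/tray_scene.png");b=cv2.imread("pics/tray_side.png")
W=np.zeros((600,800,3),np.uint8)
W[:440,:380]=cv2.resize(a,(380,int(a.shape[0]*380/a.shape[1])))[:440] if a.shape[1]!=420 else cv2.resize(a,None,fx=380/420,fy=1)
W[:260,385:800]=cv2.resize(b,None,fx=415/520,fy=1)
W[300:600,400:800]=cv2.resize(cv2.imread("pics/side0.png")[170:245,310:410],(400,300),interpolation=cv2.INTER_CUBIC)
cv2.imwrite("pics/multi.png",W)
E
```

```text
10 [(np.int64(202), np.int64(213)), (np.int64(215), np.int64(220))] [(np.int64(380), np.int64(397))]
50 [(np.int64(202), np.int64(212)), (np.int64(214), np.int64(219))] [(np.int64(375), np.int64(391))]
90 [(np.int64(201), np.int64(218))] [(np.int64(369), np.int64(385))]
130 [(np.int64(200), np.int64(217))] [(np.int64(364), np.int64(379))]
170 [(np.int64(200), np.int64(204)), (np.int64(206), np.int64(215))] [(np.int64(358), np.int64(373))]
210 [(np.int64(199), np.int64(214))] [(np.int64(353), np.int64(367))]
250 [(np.int64(198), np.int64(202)), (np.int64(204), np.int64(213))] [(np.int64(347), np.int64(361))]
290 [] [(np.int64(342), np.int64(351)), (np.int64(353), np.int64(355))]
330 [] [(np.int64(336), np.int64(344)), (np.int64(346), np.int64(349))]
370 [] []
[[544.3 155.3  96.9]
 [523.5 -41.4  96.9]]
[[661.5 131.6 163.9]
 [636.8 -97.9 163.9]]
scene low rail top far corners z96.9
 [[519.7 -93.2  96.9]
 [555.7 249.3  96.9]]
hi rail [[ 637.8 -104.8  163.9]
 [ 672.2  236.4  163.9]]
```

View pics/multi.png

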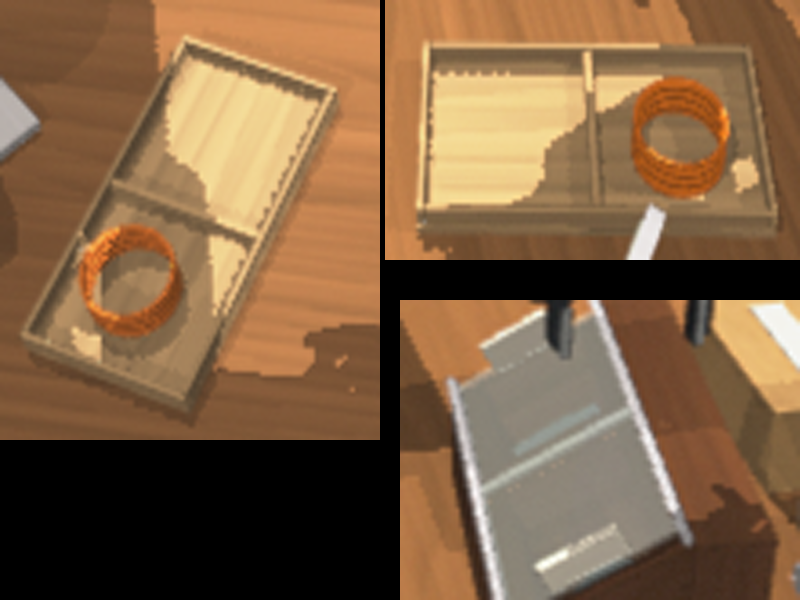

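The tray's empty half (light, uncluttered) is at upper right in the scene crop and on the left in the side crop. The left tab appears beyond the bin at about (515, 335) in the lower panel. The rails from both cameras agree: yaw about -0.105, face centre about (602, 71).

```bash
cat >> h.py <<'E'
yaw=-0.1045
C=np.array([602.4,71.3,120.])
ex=np.array([np.cos(yaw),np.sin(yaw),0]);ey=np.array([-np.sin(yaw),np.cos(yaw),0]);ez=np.array([0,0,1.])
up=ex*np.cos(np.pi/6)+ez*.5; out=-ex*.5+ez*np.cos(np.pi/6)
def F(u,y,o): return C+u*up+y*ey+o*out
E
python3 - <<'E'
from h import *
np.set_printoptions(precision=1,suppress=True)
s=viewer.camera_params("scene");d=viewer.camera_params("side");w=viewer.camera_params("wrist")
f=lambda c:np.array(c)/4+[270,240]
g=onp(s,f([(712,190),(705,285)]),F(0,0,32),out)
print("tabL",[( (x-C)@up,(x-C)@ey) for x in g])
g=onp(s,f([(165,80),(135,155)]),F(0,0,32),out);print("tabR",[( (x-C)@up,(x-C)@ey) for x in g])
g=onp(w,[(215,343),(280,375)],F(0,0,32),out);print("tabR wrist",[( (x-C)@up,(x-C)@ey) for x in g])
A=np.array([(185,40),(337,92),(188,402),(25,337)])/[3.619,4]+[165,210]
B=(np.array([(424,43),(750,45),(775,210),(418,210)])-[385,0])/[3.192,4]+[295,310]
for p,a in((s,A),(d,B)):
    q=onz(p,a,20);print(q[:,:2],q.mean(0)[:2],[np.linalg.norm(q[i]-q[i-1]) for i in range(4)])
# clip in wrist image: mask bluish grey in top part -> floor plane/back plane
im=cv2.imread("pics/w0.png")
print(im[10:60:10,270:370:8].tolist()[2])
g=onp(w,[(276,14),(308,37),(355,38),(355,57)],F(0,96,-40),out);print("clip~",[( (x-C)@up,(x-C)@ey) for x in g])
for n in ("jar",):
    for p,uv in((s,(320,212)),(d,(288,257))):print(onz(p,uv,85))
print("perf",onz(s,(532,273),105),"brush",onz(s,[(372,229),(441,231)],15),"mirror",onz(d,[(378,366)],165))
T=r.sense();print(T['eef_pos'],T['tcp_rot'])
E
```

```text
tabL [(np.float64(-30.478591046548793), np.float64(157.2793938858397)), (np.float64(66.8042961559775), np.float64(151.21690656489594))]
tabR [(np.float64(-27.097380621782385), np.float64(-159.58136788031368)), (np.float64(58.80862112479392), np.float64(-156.11128394011138))]
tabR wrist [(np.float64(-32.162332589079114), np.float64(-165.9977787743813)), (np.float64(31.038437202776187), np.float64(-165.39690262962736))]
[[ 385.9 -377.7]
 [ 413.6 -252.6]
 [ 653.3 -305.8]
 [ 624.8 -430.1]] [ 519.4 -341.6] [np.float64(244.5939660855095), np.float64(128.15288979157916), np.float64(245.54967135272932), np.float64(127.53608669818503)]
[[ 408.4 -261.5]
 [ 651.  -314.9]
 [ 621.6 -437.5]
 [ 380.7 -386.2]] [ 515.4 -350. ] [np.float64(127.76106787954568), np.float64(248.45917637216345), np.float64(126.01993517665395), np.float64(246.28596052208943)]
[[105, 117, 128], [107, 118, 129], [105, 116, 127], [122, 130, 131], [123, 131, 131], [122, 130, 130], [122, 130, 130], [124, 131, 130], [124, 132, 132], [123, 131, 131], [125, 134, 133], [106, 120, 130], [106, 121, 131]]
clip~ [(np.float64(-48.65544406334496), np.float64(87.15623119513681)), (np.float64(-16.868741028792577), np.float64(69.74964794611796)), (np.float64(22.77674920417418), np.float64(67.79344514861397)), (np.float64(24.563759979978485), np.float64(55.449083535223096))]
[[369.4 -87.7  85. ]]
[[391.  -82.5  85. ]]
perf [[496.9 433.6 105. ]] brush [[356.9  53.8  15. ]
 [339.2 240.7  15. ]] mirror [[ 486.9 -540.6  165. ]]
[624.7  -0.  252.7] [-3.1  0.   1.6]
```

```bash
cat >> h.py <<'E'
RT=np.c_[-up,ey,-out]
def togo(P,R=RT,S=None):
    S=S or r.sense();Rc=Ro.from_euler('xyz',S['tcp_rot']).as_matrix()
    print("rotvec",(Ro.from_matrix(Rc.T@R)).as_rotvec().round(4),"d in current",(Rc.T@(P-S['eef_pos'])).round(1),"d in target",(R.T@(P-S['eef_pos'])).round(1))
    D=S['eef_pos']-C;print("now u,y,o",(D@up).round(1),(D@ey).round(1),(D@out).round(1),"clock",S['clock'],"open",S['opening'],"F",np.round(S['contact_force'],1))
E
python3 -c "
from h import *
print(r.sense()['tcp_rot']);togo(F(0,187,100))
p=viewer.camera_params('wrist');print(-cv2.Rodrigues(p['rvec'])[0].T@p['tvec'])"
```

```text
[-3.14054545e+00  2.65542734e-05  1.57081205e+00]
rotvec [-0.384  -0.4262 -1.4299] d in current [262.5 -52.4  46.2] d in target [9.200e+01 2.556e+02 2.000e-01]
now u,y,o 92.0 -68.6 100.2 clock 0.15 open 1.0017289646268173 F [-0.2  0.  -0.3]
[623.92472452  67.7203623  373.85010212]
```

```bash
R='-.02954 -.03278 -.10999 0 0 0 0'
python3 steer.py '-.02954 -.03278 -.11 0 0 0 0; -.02954 -.03278 -.11 0 0 0 0; -.02954 -.03278 -.11 0 0 0 0; -.02954 -.03278 -.11 0 0 0 0; -.02954 -.03278 -.11 0 0 0 0' 40
python3 steer.py '-.02954 -.03278 -.11 0 0 0 0; -.02954 -.03278 -.11 0 0 0 0; -.02954 -.03278 -.11 0 0 0 0; -.02954 -.03278 -.11 0 0 0 0; -.02954 -.03278 -.11 0 0 0 0'
python3 steer.py '-.02954 -.03278 -.11 0 0 0 0; -.02954 -.03278 -.11 0 0 0 0; -.02954 -.03278 -.11 0 0 0 0; 0 0 0 13 36 0 0; 0 0 0 13 36 0 0'
python3 steer.py '0 0 0 13 36 0 0; 0 0 0 13 36 0 0; 0 0 0 13 36 0 0; 0 0 0 13 36 0 0; 0 0 0 13 36 0 0'
python3 -c "
from h import *
togo(F(0,187,36));print(r.sense()['qpos'].round(2) if hasattr(r.sense()['qpos'],'round') else r.sense()['qpos'])
cv2.imwrite('pics/s1.png',viewer.grab_frame('scene')[200:360,220:500,::-1].repeat(2,0).repeat(2,1))
cv2.imwrite('pics/w1.png',viewer.grab_frame('wrist')[:,:,::-1])"
```

```text
clock: 0.57
eef_pos: [625.0, 0.2, 253.1]
tcp_rot: [3.044, 0.197, 2.119]
contact_force: [-0.3, -1.4, 0.2]
opening: 0.298
grasp_force: 0.0
clock: 0.98
eef_pos: [624.7, 0.3, 253.1]
tcp_rot: [3.066, 0.414, 2.678]
contact_force: [-0.1, -0.4, 1.1]
opening: 0.0
grasp_force: 0.0
clock: 1.4
eef_pos: [609.9, 72.1, 240.3]
tcp_rot: [-3.14, 0.525, 3.037]
contact_force: [0.7, 0.6, -0.4]
opening: -0.002
grasp_force: 0.0
clock: 1.82
eef_pos: [572.2, 260.5, 207.5]
tcp_rot: [3.141, 0.525, 3.037]
contact_force: [0.7, 0.5, 0.2]
opening: -0.002
grasp_force: 0.0
rotvec [0.0001 0.0014 0.    ] d in current [ 0.7  1.9 64.6] d in target [ 0.6  1.9 64.6]
now u,y,o 0.6 185.1 100.6 clock 1.8167 open -0.0021292148362983127 F [0.7 0.5 0.2]
[ 0.59  0.27  1.99 -0.64  0.56 -0.38]
```

View pics/w1.png

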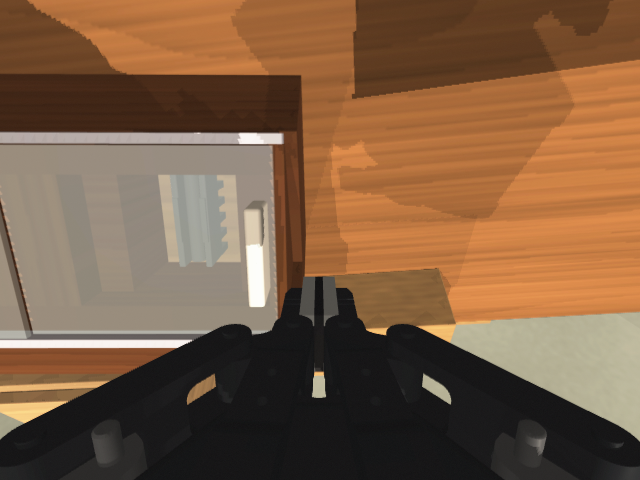

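The wrist view is square to the face. The left tab is at (246–268, 203–306), the clip at (170–225, 175–268) with teeth showing in the left well, and the closed fingertips at (320, 280) are outside the tab.

Run:
```python
from h import *
np.set_printoptions(precision=1,suppress=True)
w=viewer.camera_params("wrist")
def uy(uv,o):
    g=onp(w,uv,F(0,0,o),out)-C;return np.c_[g@up,g@ey]
print("tab top o32",uy([(247,204),(264,204),(250,306),(265,306)],32))
print("rails o12",uy([(100,133),(100,345),(283,138)],12))
print("clip back o-36",uy([(170,176),(218,176),(180,265),(214,268)],-38))
print("well floor?",uy([(159,176),(238,176),(166,262),(240,262)],-88))
print("cab edge o0",uy([(300,76),(303,262)],0))
```

```text
tab top o32 [[-33.4 148.3]
 [-33.4 157.6]
 [ 28.3 146.9]
 [ 28.2 155.8]]
rails o12 [[-70.7  61.9]
 [ 68.   39.2]
 [-68.3 166.9]]
clip back o-36 [[-40.9  78.5]
 [-41.  113.7]
 [ 28.7  78.7]
 [ 31.2 105.3]]
well floor? [[-35.4  48. ]
 [-35.7 117.2]
 [ 44.6  45.1]
 [ 44.4 114.4]]
cab edge o0 [[-103.2  176.5]
 [  12.   177.3]]
```

```bash
python3 steer.py '0 0 0 0 0 20 0; 0 0 0 0 0 20 0; 0 0 0 0 0 15 0; 0 0 0 0 0 9 0;0 0 0 0 0 0 0'
python3 steer.py '0 0 0 0 -8 0 0; 0 0 0 0 -8 0 0; 0 0 0 0 -8 0 0; 0 0 0 0 -8 0 0; 0 0 0 0 -8 0 0'
python3 steer.py '0 0 0 0 -12 0 0; 0 0 0 0 -12 0 0; 0 0 0 0 -12 0 0; 0 0 0 0 -12 0 0; 0 0 0 0 -12 0 0'
python3 -c "
from h import *
togo(F(0,40,36))
cv2.imwrite('pics/w2.png',viewer.grab_frame('wrist')[:,:,::-1])"
```

```text
clock: 2.33
eef_pos: [604.7, 254.4, 150.5]
tcp_rot: [-3.14, 0.522, 3.037]
contact_force: [0.1, -0.7, -0.5]
opening: 0.0
grasp_force: 0.0
clock: 2.75
eef_pos: [600.6, 214.9, 153.1]
tcp_rot: [3.141, 0.525, 3.037]
contact_force: [-1.0, 2.2, 0.6]
opening: -0.001
grasp_force: 0.9
clock: 3.17
eef_pos: [594.3, 154.7, 152.5]
tcp_rot: [3.141, 0.525, 3.037]
contact_force: [0.4, 2.0, 0.7]
opening: -0.002
grasp_force: 0.9
rotvec [ 0.0001  0.0012 -0.0001] d in current [  1.7 -42.1   0.5] d in target [  1.7 -42.1   0.5]
now u,y,o 1.7 82.1 36.5 clock 3.1667 open -0.0020721070887459343 F [0.4 2.  0.7]
```

View pics/w2.png

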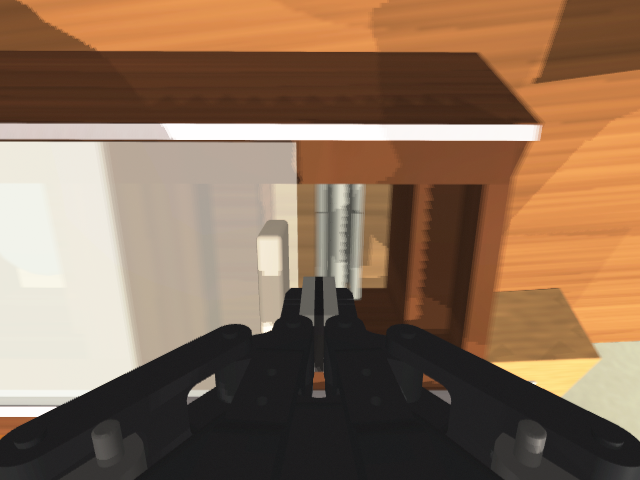

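The door is moving: its edge is at x≈297, the tab is against the fingers at 258–289, and the clip is uncovered at 315–365. I'll push on to the stop.

```bash
python3 steer.py '0 0 0 0 -10 0 0; 0 0 0 0 -10 0 0; 0 0 0 0 -8 0 0; 0 0 0 0 -6 0 0; 0 0 0 0 -3 0 0'
for i in 1 2; do :; done
python3 steer.py '0 0 0 0 -2 0 0; 0 0 0 0 -2 0 0'|sed -n '2p;4p'
python3 steer.py '0 0 0 0 -2 0 0; 0 0 0 0 -2 0 0'|sed -n '2p;4p'
python3 -c "
from h import *
togo(F(0,40,36))"
```

```text
clock: 3.63
eef_pos: [590.3, 118.3, 152.2]
tcp_rot: [3.142, 0.524, 3.037]
contact_force: [-1.0, 1.7, 0.4]
opening: -0.004
grasp_force: 0.8
eef_pos: [590.0, 115.1, 152.2]
contact_force: [-0.3, 1.8, 0.6]
eef_pos: [589.6, 111.4, 152.2]
contact_force: [-1.2, 1.8, 0.2]
rotvec [0.0003 0.0008 0.0003] d in current [1.5 1.5 0.4] d in target [1.5 1.5 0.4]
now u,y,o 1.5 38.5 36.4 clock 3.9667 open 0.0016828843752217822 F [-1.2  1.8  0.2]
```

```bash
python3 steer.py '0 0 0 0 -2 0 0; 0 0 0 0 -2 0 0'|sed -n '2p;4p'
python3 steer.py '0 0 0 0 -1.5 0 0; 0 0 0 0 -1 0 0'|sed -n '2p;4p'
python3 -c "
from h import *
togo(F(0,40,36))"
```

```text
eef_pos: [589.2, 107.3, 152.3]
contact_force: [-0.4, 2.2, -0.8]
eef_pos: [589.2, 106.1, 152.4]
contact_force: [-3.8, 15.5, -1.8]
rotvec [ 0.0031  0.0019 -0.0001] d in current [1.7 6.8 0.4] d in target [1.7 6.8 0.4]
now u,y,o 1.7 33.2 36.4 clock 4.3 open -0.003835093635155756 F [-3.8 15.5 -1.8]
```

The door is at its stop (15 N). I'll back off, rise, and look along the bin.

```bash
python3 steer.py '0 0 0 0 4 0 0; 0 0 0 0 6 0 0; 0 0 0 0 12 -20 0; 0 0 0 0 20 -30 0; 0 0 0 0 20 -30 0'|tail -3
python3 steer.py '0 0 0 0 0 -30 .47; 0 0 0 0 0 0 .47; 0 0 0 0 0 0 .47'
python3 -c "
from h import *
togo(F(-4,96,100))
cv2.imwrite('pics/w3.png',viewer.grab_frame('wrist')[:,:,::-1])"
```

```text
contact_force: [0.5, 0.0, 0.2]
opening: -0.001
grasp_force: 0.0
clock: 4.97
eef_pos: [541.0, 173.1, 249.4]
tcp_rot: [3.14, 0.528, 3.037]
contact_force: [0.0, 0.5, 0.3]
opening: 0.422
grasp_force: 0.0
rotvec [0.002  0.0039 0.0002] d in current [ 6.8  1.  47.9] d in target [ 6.7  1.1 47.9]
now u,y,o 2.7 94.9 147.9 clock 4.9667 open 0.4222596905631374 F [0.  0.5 0.3]
```

View pics/w3.png

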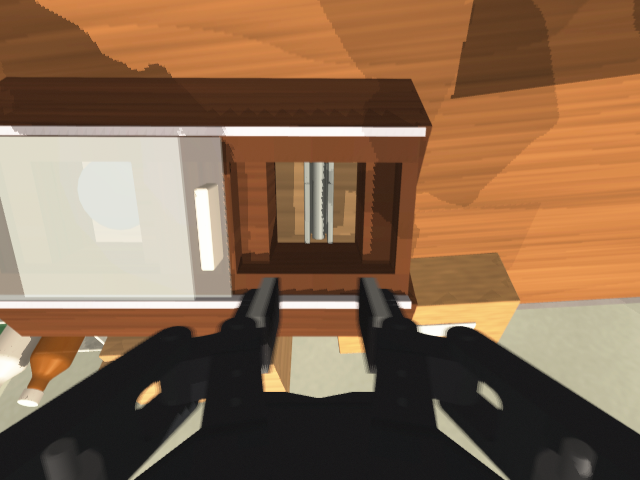

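The door is fully open (panel edge at x=231). The clip is in clear view at (304–334, 162–243), and the fingers straddle it at x≈320.

Run:
```python
from h import *
np.set_printoptions(precision=1,suppress=True)
w=viewer.camera_params("wrist")
def uy(uv,o):
    g=onp(w,uv,F(0,0,o),out)-C;return np.c_[g@up,g@ey]
print("clip o-38",uy([(305,162),(334,162),(305,243),(334,243)],-38))
print("well top step o-24",uy([(267,162),(364,162),(274,272),(364,272)],-24))
print("mouth o0",uy([(231,137),(402,137),(235,272),(392,272)],0))
print("rails o12",uy([(223,127),(223,136),(426,131),(232,300),(410,304)],12))
print("cab edge",uy([(431,124)],12),"tab",uy([(198,187),(217,183),(203,270),(221,268)],32))
```

```text
clip o-38 [[-45.9  81.6]
 [-45.9 106.5]
 [ 26.8  80.9]
 [ 26.8 107.4]]
well top step o-24 [[-46.8  51.1]
 [-46.8 130.5]
 [ 49.6  53.5]
 [ 49.6 133.8]]
mouth o0 [[-66.6  28.7]
 [-66.6 154.8]
 [ 40.   24.8]
 [ 40.  153.4]]
rails o12 [[-73.4  26.5]
 [-67.3  26. ]
 [-70.7 168.6]
 [ 59.2  23.9]
 [ 62.7 166.8]]
cab edge [[-75.4 171.7]] tab [[-34.2  12. ]
 [-36.9  25. ]
 [ 25.6  10. ]
 [ 24.1  23.1]]
```

```bash
python3 steer.py '0 0 0 8.7 -1.2 25 .47; 0 0 0 0 0 25 .47; 0 0 0 0 0 25 .47; 0 0 0 0 0 20 .47; 0 0 0 0 0 15 .47'|sed -n '2,5p'
python3 steer.py '0 0 0 0 0 10 .47; 0 0 0 0 0 10 .47; 0 0 0 0 0 5 .47; 0 0 0 0 0 0 .47'|sed -n '2,5p'
python3 -c "
from h import *
togo(F(-6,93.7,-45))
cv2.imwrite('pics/w4.png',viewer.grab_frame('wrist')[:,:,::-1])"
```

```text
eef_pos: [587.6, 164.9, 144.4]
tcp_rot: [-3.14, 0.521, 3.037]
contact_force: [-0.3, -0.4, 0.2]
opening: 0.469
eef_pos: [599.8, 163.8, 123.9]
tcp_rot: [-3.14, 0.521, 3.037]
contact_force: [-0.8, 0.7, 1.0]
opening: 0.47
rotvec [-0.0018 -0.0023  0.0001] d in current [-2.7  2.1 54.4] d in target [-2.6  2.  54.4]
now u,y,o -8.6 91.7 9.4 clock 5.7667 open 0.47028771634609473 F [-0.8  0.7  1. ]
```

View pics/w4.png

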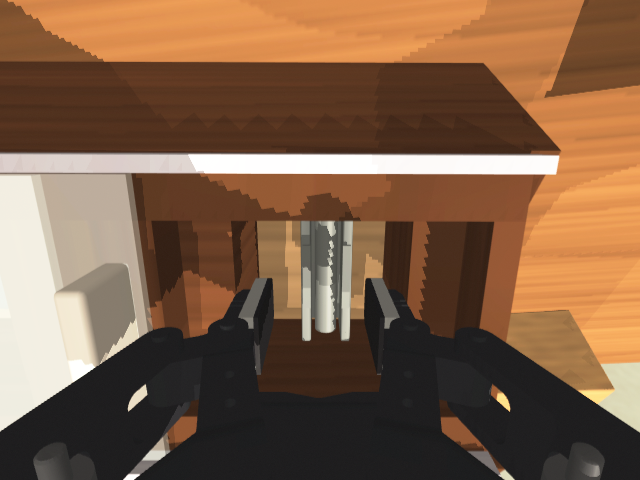

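The fingers (272 and 366) are centred at 319 and the clip at 326, so I'll shift about 3 mm to +y before going in.

```bash
python3 steer.py '0 0 0 -1.5 3 4 .47; 0 0 0 0 0 10 .47; 0 0 0 0 0 10 .47; 0 0 0 0 0 8 .47; 0 0 0 0 0 8 .47'|sed -n '2,5p'
python3 steer.py '0 0 0 0 0 6 .47; 0 0 0 0 0 5 .47; 0 0 0 0 0 3 .47; 0 0 0 0 0 0 .47'|sed -n '2,5p'
python3 -c "
from h import *
togo(F(-6,94.8,-45))"
```

```text
eef_pos: [622.4, 165.9, 92.7]
tcp_rot: [3.141, 0.525, 3.037]
contact_force: [0.4, 0.1, 0.6]
opening: 0.471
eef_pos: [629.0, 165.0, 80.3]
tcp_rot: [3.141, 0.525, 3.037]
contact_force: [-0.8, -0.0, 0.9]
opening: 0.466
rotvec [0.0005 0.0012 0.0001] d in current [ 0.6 -1.2  2.3] d in target [ 0.6 -1.2  2.3]
now u,y,o -5.4 96.0 -42.7 clock 6.5667 open 0.4658860604566059 F [-0.8 -0.   0.9]
```

Free of contact, so I'll nudge down 2 mm and close gently.

```bash
python3 steer.py '0 0 0 0 -.6 2 .47; 0 0 0 0 0 0 .35; 0 0 0 0 0 0 .3; 0 0 0 0 0 0 .2; 0 0 0 0 0 0 .1' 30
python3 steer.py '0 0 0 0 0 0 .1; 0 0 0 0 0 0 .1; 0 0 0 0 0 0 .1'
python3 -c "
from h import *
togo(F(-6,94.8,-45))"
```

```text
clock: 6.98
eef_pos: [629.9, 164.3, 79.3]
tcp_rot: [3.141, 0.525, 3.037]
contact_force: [-3.5, 1.0, 6.1]
opening: 0.3
grasp_force: 29.1
clock: 7.23
eef_pos: [629.8, 164.4, 79.3]
tcp_rot: [3.141, 0.525, 3.037]
contact_force: [-4.2, 0.6, 6.0]
opening: 0.298
grasp_force: 29.1
rotvec [ 0.0006  0.0017 -0.    ] d in current [ 0.8 -0.6  0.9] d in target [ 0.8 -0.6  0.9]
now u,y,o -5.2 95.4 -44.1 clock 7.2333 open 0.2984490658422053 F [-4.2  0.6  6. ]
```

The opening of 0.298 (25 mm) matches the clip's width. I'll lift it out along the bin.

```bash
python3 steer.py '0 0 0 0 0 -3 .1; 0 0 0 0 0 -5 .1; 0 0 0 0 0 -8 .1; 0 0 0 0 0 -10 .1; 0 0 0 0 0 -12 .1' 35|sed -n '4,6p'
python3 steer.py '0 0 0 0 0 -15 .1; 0 0 0 0 0 -15 .1; 0 0 0 0 0 -20 .1; 0 0 0 0 0 -20 .1; 0 0 0 0 0 -20 .1'|sed -n '4,6p'
python3 steer.py '0 0 0 0 0 -20 .1; 0 0 0 0 0 -20 .1; 0 0 0 0 0 -10 .1; 0 0 0 0 0 0 .1'
python3 -c "
from h import *
togo(F(-6,94.8,-45))
cv2.imwrite('pics/w5.png',viewer.grab_frame('wrist')[:,:,::-1])"
```

```text
contact_force: [4.1, -0.6, 0.6]
opening: 0.301
grasp_force: 34.6
contact_force: [1.0, 0.8, -0.6]
opening: 0.299
grasp_force: 34.8
clock: 8.4
eef_pos: [540.9, 173.9, 234.8]
tcp_rot: [3.139, 0.527, 3.037]
contact_force: [0.6, 1.2, -0.8]
opening: 0.296
grasp_force: 34.9
rotvec [ 0.002   0.0033 -0.0004] d in current [  1.8  -1.2 180.3] d in target [  1.2  -0.8 180.3]
now u,y,o -4.8 95.6 135.3 clock 8.4 open 0.295949875957895 F [ 0.6  1.2 -0.8]
```

View pics/w5.png

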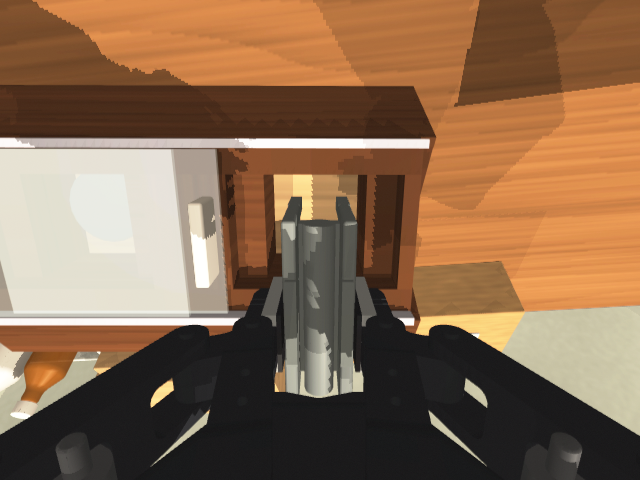

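The clip is held square between the pads at (283–355, 200–395), and the left bin is empty. Next: upright it and carry it to the tray.

```bash
cat >> h.py <<'E'
ty=-0.218
tx=np.array([np.cos(ty),np.sin(ty),0]);tyv=np.array([-np.sin(ty),np.cos(ty),0])
RP=np.c_[-tx,tyv,[0,0,-1]]
PT=np.array([517.4,-345.8,0])-61*tx
E
python3 -c "
from h import *
print(PT);togo(PT+[0,0,200],RP)"
```

```text
[ 457.84375065 -332.60707903    0.        ]
rotvec [0.0312 0.5254 0.111 ] d in current [  42.7 -512.2   13.3] d in target [ -28.2 -512.3   33.6]
now u,y,o -5.3 95.4 134.2 clock 8.45 open 0.29807523601013935 F [ 0.5 -0.  -0.2]
```

```bash
python3 steer.py '.0062 .1051 .0222 0 0 0 .1; .0062 .1051 .0222 0 0 0 .1; .0062 .1051 .0222 0 0 0 .1; .0062 .1051 .0222 0 0 0 .1; .0062 .1051 .0222 0 0 0 .1'|sed -n '2,6p'
python3 steer.py '0 0 0 -2 -20 0 .1; 0 0 0 -2 -30 0 .1; 0 0 0 -2 -30 0 .1; 0 0 0 -2 -30 0 .1; 0 0 0 -2 -30 0 .1'|sed -n '2,6p'
python3 steer.py '0 0 0 -2 -30 0 .1; 0 0 0 -2 -30 0 .1; 0 0 0 -2 -30 0 .1; 0 0 0 -2 -30 0 .1; 0 0 0 -2 -30 0 .1'|sed -n '2,6p'
python3 steer.py '0 0 0 -2 -30 0 .1; 0 0 0 -2 -30 0 .1; 0 0 0 -2 -30 0 .1; 0 0 0 -1 -20 0 .1; 0 0 0 0 -10 0 .1'|sed -n '2,6p'
python3 steer.py '0 0 0 0 0 0 .1'|sed -n '2,6p'
python3 -c "
from h import *
togo(PT+[0,0,55],RP)
cv2.imwrite('pics/d6.png',cv2.resize(viewer.grab_frame('side')[230:400,270:440,::-1],None,fx=3,fy=3))
cv2.imwrite('pics/w6.png',viewer.grab_frame('wrist')[:,:,::-1])
a=cv2.imread('pics/d6.png');b=cv2.resize(cv2.imread('pics/w6.png'),(400,300));W=np.zeros((510,800,3),np.uint8);W[:400,:400]=cv2.resize(a,(400,400));W[:300,400:]=b;cv2.imwrite('pics/m6.png',W)"
```

```text
eef_pos: [541.5, 173.2, 232.0]
tcp_rot: [-3.14, -0.002, 2.923]
contact_force: [0.2, -0.1, 0.2]
opening: 0.297
grasp_force: 34.9
eef_pos: [520.2, 32.5, 231.2]
tcp_rot: [-3.139, 0.002, 2.923]
contact_force: [0.6, 0.2, -0.4]
opening: 0.296
grasp_force: 34.9
eef_pos: [497.3, -116.2, 231.6]
tcp_rot: [-3.139, 0.002, 2.923]
contact_force: [0.6, -0.1, -1.2]
opening: 0.293
grasp_force: 34.9
eef_pos: [478.2, -235.7, 231.9]
tcp_rot: [-3.139, 0.002, 2.921]
contact_force: [0.3, 0.2, -1.0]
opening: 0.296
grasp_force: 34.9
eef_pos: [478.2, -234.8, 232.1]
tcp_rot: [-3.14, 0.002, 2.921]
contact_force: [0.1, 0.4, -0.7]
opening: 0.301
grasp_force: 34.9
rotvec [-0.0017  0.0021 -0.0026] d in current [ -1.1 -99.6 177.2] d in target [ -1.2 -99.9 177.1]
now u,y,o -23.3 -317.4 142.8 clock 10.2 open 0.30094543007971464 F [ 0.1  0.4 -0.7]
```

View pics/m6.png

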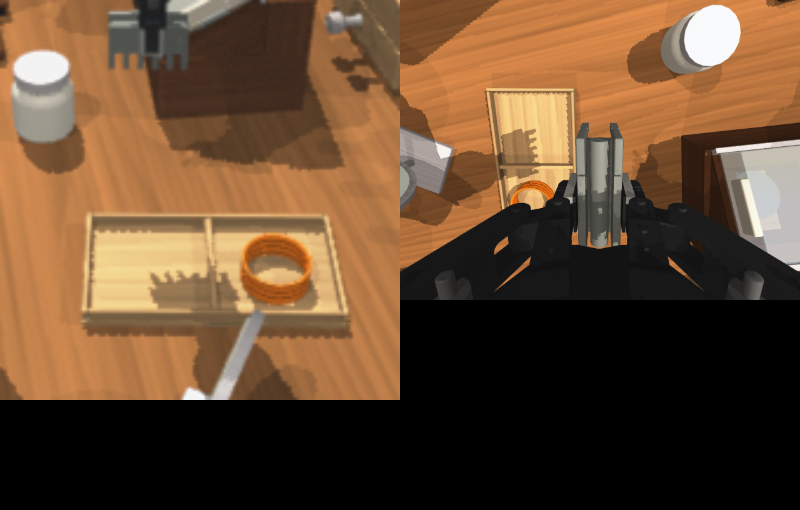

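The clip hangs level on the left, above the table, and the tray is clear with its empty half free of objects. In the wrist frame its near corners are at about (139, 142) and (278, 142), and the divider's end is at (278, 264). I'll check these against the tray estimate.

Run:
```python
from h import *
w=viewer.camera_params("wrist")
q=onz(w,[(139,142),(278,142),(278,264),(158,261)],20);print(q.round(1))
for x in q: print(((x-[*PT[:2],20])@tx).round(1),((x-[*PT[:2],20])@tyv).round(1))
```

```text
[[ 379.8 -381.4   20. ]
 [ 407.8 -256.4   20. ]
 [ 523.6 -286.2   20. ]
 [ 494.  -403.8   20. ]]
-65.6 -64.6
-65.4 63.5
54.1 59.6
50.7 -61.7
```

```bash
python3 steer.py '0 0 0 -1 -30 0 .1; 0 0 0 -1 -30 0 .1; 0 0 0 0 -25 20 .1; 0 0 0 0 -15 25 .1; 0 0 0 0 0 25 .1'|sed -n '2,6p'
python3 steer.py '0 0 0 0 0 25 .1; 0 0 0 0 0 25 .1; 0 0 0 0 0 20 .1; 0 0 0 0 0 15 .1; 0 0 0 0 0 8 .1'|sed -n '2,6p'
python3 steer.py '0 0 0 0 0 4 .1; 0 0 0 0 0 0 .1'|sed -n '2,6p'
python3 -c "
from h import *
togo(PT+[0,0,49],RP)
cv2.imwrite('pics/d7.png',cv2.resize(viewer.grab_frame('side')[270:390,290:430,::-1],None,fx=4,fy=4))"
```

```text
eef_pos: [460.1, -332.8, 163.2]
tcp_rot: [-3.139, 0.006, 2.923]
contact_force: [-0.0, -0.2, -0.3]
opening: 0.296
grasp_force: 34.9
eef_pos: [459.4, -329.3, 68.3]
tcp_rot: [-3.142, 0.001, 2.925]
contact_force: [0.5, -0.4, 0.2]
opening: 0.297
grasp_force: 34.9
eef_pos: [460.0, -330.5, 66.0]
tcp_rot: [-3.141, 0.003, 2.925]
contact_force: [-0.4, 0.5, 0.3]
opening: 0.3
grasp_force: 34.9
rotvec [-0.001   0.0029  0.001 ] d in current [ 1.7 -2.5 17. ] d in target [ 1.7 -2.5 17. ]
now u,y,o -113.3 -414.5 3.1 clock 11.3 open 0.3001409402518514 F [-0.4  0.5  0.3]
```

View pics/d7.png

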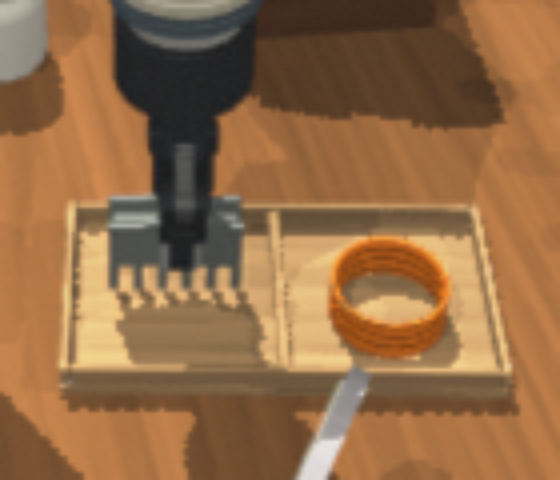

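The clip (109–242, 200–305) is level and centred over the empty half. I'll lower it gently.

```bash
python3 steer.py '0 .003 0 1 -2 4 .1; 0 0 0 0 0 4 .1; 0 0 0 0 0 3 .1; 0 0 0 0 0 0 .1'|sed -n '2,4p'
for i in 1; do python3 steer.py '0 0 0 0 0 1.5 .1; 0 0 0 0 0 1 .1; 0 0 0 0 0 0 .1'|sed -n '2,4p'; done
python3 steer.py '0 0 0 0 0 1 .1; 0 0 0 0 0 .8 .1; 0 0 0 0 0 0 .1'|sed -n '2,4p'
```

```text
eef_pos: [458.2, -333.2, 55.2]
tcp_rot: [-3.14, 0.001, 2.923]
contact_force: [-0.7, 0.4, -0.7]
eef_pos: [458.3, -333.2, 52.9]
tcp_rot: [-3.14, 0.001, 2.924]
contact_force: [0.2, 0.5, -0.5]
eef_pos: [458.4, -333.2, 51.1]
tcp_rot: [-3.14, 0.001, 2.924]
contact_force: [-0.5, -0.8, -0.2]
```

```bash
python3 steer.py '0 0 0 0 0 1 .1; 0 0 0 0 0 0 .1'|sed -n '2,4p'
python3 steer.py '0 0 0 0 0 .8 .1; 0 0 0 0 0 0 .1'|sed -n '2,4p'
python3 steer.py '0 0 0 0 0 .8 .1; 0 0 0 0 0 0 .1'|sed -n '2,4p'
```

```text
eef_pos: [458.4, -333.2, 50.1]
tcp_rot: [-3.14, 0.001, 2.924]
contact_force: [-0.3, 0.6, -1.2]
eef_pos: [458.4, -333.2, 49.3]
tcp_rot: [-3.14, 0.001, 2.924]
contact_force: [-0.4, 0.7, -0.3]
eef_pos: [458.4, -333.2, 48.5]
tcp_rot: [-3.14, 0.001, 2.924]
contact_force: [-0.0, -0.2, -0.5]
```

```bash
python3 steer.py '0 0 0 0 0 .8 .1; 0 0 0 0 0 0 .1'|sed -n '2,4p'
python3 steer.py '0 0 0 0 0 .7 .1; 0 0 0 0 0 0 .1'|sed -n '2,4p'
```

```text
eef_pos: [458.4, -333.3, 48.3]
tcp_rot: [-3.14, 0.001, 2.924]
contact_force: [-1.4, 1.9, 6.1]
eef_pos: [458.5, -333.3, 48.2]
tcp_rot: [-3.14, 0.001, 2.924]
contact_force: [-4.9, 2.3, 14.0]
```

Contact at z≈48.3. I'll relieve the press, open slowly, and withdraw.

```bash
python3 steer.py '0 0 0 0 0 -1.1 .1; 0 0 0 0 0 0 .1'|sed -n '2,4p'
python3 steer.py '0 0 0 0 0 0 .29; 0 0 0 0 0 0 .31; 0 0 0 0 0 0 .33; 0 0 0 0 0 0 .37; 0 0 0 0 0 0 .42'
python3 steer.py '0 0 0 0 0 0 .5; 0 0 0 0 0 0 .55; 0 0 0 0 0 -4 .55; 0 0 0 0 0 -8 .55; 0 0 0 0 0 -15 .55'|sed -n '2,6p'
python3 steer.py '0 0 0 0 0 -30 .55; 0 0 0 0 0 -35 .55; 0 0 0 0 0 -35 .55; 0 0 0 0 0 -30 .55; 0 0 0 0 0 0 .55'|sed -n '2,6p'
python3 -c "
from h import *
a=cv2.resize(viewer.grab_frame('side')[150:390,280:440,::-1],(400,600))
b=cv2.resize(viewer.grab_frame('scene')[200:350,160:480,::-1],(400,188))
c=cv2.resize(viewer.grab_frame('wrist')[:,:,::-1],(400,300))
W=np.zeros((600,800,3),np.uint8);W[:,:400]=a;W[:188,400:]=b;W[200:500,400:]=c;cv2.imwrite('pics/f.png',W)"
```

```text
eef_pos: [458.6, -333.4, 48.5]
tcp_rot: [-3.14, 0.001, 2.924]
contact_force: [0.5, 0.4, -0.2]
clock: 13.6
eef_pos: [458.3, -333.2, 48.0]
tcp_rot: [-3.14, 0.001, 2.924]
contact_force: [-0.0, 0.1, 0.6]
opening: 0.417
grasp_force: 0.0
eef_pos: [457.7, -332.6, 74.8]
tcp_rot: [-3.141, -0.001, 2.924]
contact_force: [-0.5, 0.2, -0.3]
opening: 0.546
grasp_force: 0.0
eef_pos: [461.1, -335.0, 212.4]
tcp_rot: [-3.136, 0.01, 2.924]
contact_force: [1.7, -0.9, -0.7]
opening: 0.546
grasp_force: 0.0
```

View pics/f.png

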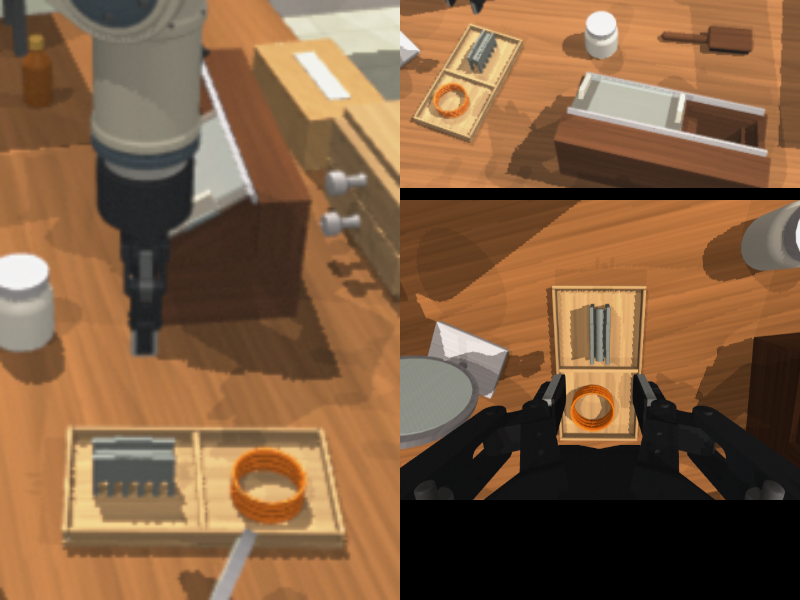

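The clip stands on its teeth in the middle of the empty half (side view 93–175, 438–498). The bangles, jar and brush look undisturbed, and the left door is fully open. The gripper is clear, so I'll hand it in.

```bash
python3 -c "
from rig import r, viewer
print(r.sign_off())"
```

```text
the job is handed in; nothing more can be done
None
```

The job is handed in after about 14 s of the 51 s allowed: the left door is fully open, the clip stands on its teeth in the empty half of the tray, and the compact and everything else visible in the final pictures looks undisturbed.

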